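Sweep loose bauble caps into their trays

ROBOT

A 7-joint arm with a two-finger parallel gripper is mounted at the origin on the work surface. World frame = base frame: x ahead of the robot, y to its left, z up, the work surface at z = 0. Lengths are in m, angles in rad, forces in N, time in s.
With the tool pointing down it reaches from about 0.425 to 0.825 m from the base axis. Payload 3.6 kg.
Tool frame: the origin (TCP) lies on the mounting face of the last link; the fingertips stand 186 mm ahead of it and the grasp point (between the pads) lies 167 mm ahead of it (robot.grasp_offset is the distance from the TCP to the grasp point, in m); z points along the fingers, y is the direction in which the jaws open and shut (so a half turn about z gives the same grasp; the last joint's range is limited). The gripper opens to 93 mm and grips with 3 to 60 N. Pads are 15 mm wide; open, the fingers measure 128 mm over their backs; the gripper's body (75 mm by 188 mm) begins 65 mm behind the grasp point.
Start: joints at [1.296, 0.615, -0.013, 1.423, 0.008, 1.103, -0.04], TCP at [0.16, -0.63, 0.405] pointing down, gripper open.
Joint ranges: [-3.12, 3.12], [-0.3, 2.06], [-1.34, 1.32], [0.26, 2.42], [-1.36, 4.5], [0.01, 1.98], [-2.84, 2.84]. Speed limits (rad/s): [2.79, 2.79, 3.14, 3.14, 3.14, 3.14, 3.14].

INTERFACE

Orientations are given as a rotation vector (axis times angle).
In Python, from station import robot, viewer, order gives the robot as it stands. The module is installed in compiled form; this text tells all that it offers.
- The arm moves only by the shell command python3 -m inch 'ROWS' [FORCE]. ROWS is JSON, a list of rows, each a list of 3 entries, a list of its own where there are three numbers: the shift along the tool's x, y, z in m, then the turn, a rotation vector about the tool's x, y, z in rad, then the opening in per cent of the stroke, from 0 (shut) to 100 (fully open). A call has 1 to 20 rows; each row shifts and turns the commanded pose from where the row before left it, along the tool's axes as they then stand; what a row does not reach is not made up. A row lasts 1/8 s, in which the tool goes at most 62.5 mm and 10.7 degrees, less where a joint would pass 70% of its speed; a pose out of reach is approached as far as the arm can. A call is refused whole if a number of a shift passes 0.0625 or a number of a turn 0.188, either way. A call with a gripper value outside its range is refused whole. The fingers move at their own pace and stop on an object; FORCE is the grip in N (left out, the last holds). Time passes only in rows, so rows that do not move let the fingers close. It gives the time, the measured TCP pose, the force and the opening at its end, in the units of the state.
- robot.read_state(): the state, without advancing time (a new reading comes with each control period).
- viewer.get_image(name): name is "scene" or "top" or "wrist"; returns a dict with "frame" (384x512x3 uint8, red, green, blue), "range_z" (384x512 float32, m along the optical axis (not along the pixel's ray), 0 where there is no reading), "fx", "fy", "cx", "cy" (pixels), "R" (3x3) and "t" (3): a world point X has camera coordinates R X + t; the wrist camera has in their place "mount" (4x4, takes a point from camera to tool coordinates, whose origin is the TCP and whose axes are the flange's). Camera axes: x right, y down, z forward; pixel columns grow to the right and rows downward; lengths in m; the calibration is good to about 2 mm. A picture is of the moment at which its call begins: read the wrist's pose just before it.
- order.finish_job(): hands the job in, once; it reports no verdict.
The state is a dict: "time_s": time; "joints": joint angles; "qd": joint speeds; "joint_torque": joint torques, N m; "tcp_pos": TCP position; "tcp_rot": TCP orientation; "wrist_force": force on the tool from outside, world axes, zero at the start; "ft_torque": the same for the moment, N m; "finger_gap": finger opening in m.
Only numpy, scipy, OpenCV 4.12 (cv2) and the standard library are available. Lean on these libraries where they do the work, as an engineer would, in place of code of your own. Each camera call takes 0.05 s, during which the arm holds its last target.

TASK

Sweep the loose caps left on the blue sorting board off its open ends with your fingertips: the two gold caps into the yellow tray and the silver cap into the grey tray. Only push them along the felt, do not pick any up, and leave the bell, the baubles and everything else on the bench standing where they are.

Things in the scene. Friction and masses are not known exactly. Their poses are not given: they have to be found in the camera images.
- gold_cap_a: a fluted crown cap for a large bauble, gold-coloured brass: 32 mm across, 18 mm high, with a small wire loop on top up to 28 mm; 9 to 16 g. Loose, standing on the sorting board, loop up; it slides when pushed. Origin: centre of its underside. At the start no two caps and no cap and the bell are closer than 46 mm to each other, centre to centre, measured along the board's x, so each has a free lane along the board's y to either end
- gold_cap_b: a fluted crown cap for a large bauble, gold-coloured brass: 32 mm across, 18 mm high, with a small wire loop on top up to 28 mm; 9 to 16 g. Loose, standing on the sorting board, loop up; it slides when pushed. Origin: centre of its underside. At the start no two caps and no cap and the bell are closer than 46 mm to each other, centre to centre, measured along the board's x, so each has a free lane along the board's y to either end
- silver_cap: a fluted crown cap for a large bauble, silver-coloured: 32 mm across, 18 mm high, with a small wire loop on top up to 28 mm; 9 to 16 g. Loose, standing on the sorting board, loop up; it slides when pushed. Origin: centre of its underside. At the start no two caps and no cap and the bell are closer than 46 mm to each other, centre to centre, measured along the board's x, so each has a free lane along the board's y to either end
- sorting_board: the raised sorting board, fixed: 320 mm along its own x, 300 mm along its own y; its blue felt top is level and 48 mm above the bench. Wooden lips 12 mm wide and 10 mm above the felt run along its near (-x) and far (+x) edges; its two ends at y = +150 mm and y = -150 mm are open, with no lip. Origin: centre of its underside, on the bench
- yellow_tray: a yellow plastic parts tray, fixed, 300 mm along its own x, 110 mm along its own y, 44 mm high, walls and floor 3 mm, open on top (so its rim is 4 mm below the felt). It stands against one of the two open ends (+y or -y end) of the sorting board with a gap of 3 mm and has the same yaw as the board; which end changes from run to run. Three gold caps of its stock lie in a row along its far (+x) end wall and belong to it. Origin: centre of its underside
- grey_tray: a grey plastic parts tray, fixed, 300 mm along its own x, 110 mm along its own y, 44 mm high, walls and floor 3 mm, open on top (so its rim is 4 mm below the felt). It stands against one of the two open ends (+y or -y end) of the sorting board with a gap of 3 mm and has the same yaw as the board; which end changes from run to run. Three silver caps of its stock lie in a row along its far (+x) end wall and belong to it. Origin: centre of its underside
- bell: a green glass bell ornament standing mouth down on the board among the caps: 45 mm across, 54 mm high, 40 g, loose. Origin: centre of its underside
- red_bauble: a red glass bauble 48 mm across standing in a cork ring 40 mm wide, 61 mm high in all with its neck; loose, 60 g; near the far (+x) lip of the board, its centre at least 50 mm beyond every cap along the board's x. Origin: centre of its underside
- white_bauble: a white glass bauble 48 mm across standing in a cork ring 40 mm wide, 61 mm high in all with its neck; loose, 60 g; near the far (+x) lip of the board, its centre at least 50 mm beyond every cap along the board's x. Origin: centre of its underside
- ribbon_reel: a reel of red ribbon with brown card flanges lying flat on the bench on the robot's right (-y) of the board, 68 mm across, 30 mm high, loose. Origin: centre of its underside
- lacquer_jar: an amber lacquer jar on the bench on the robot's left (+y) of the board, 60 mm across, 85 mm high, loose. Origin: centre of its underside
- brush_pot: a blue pot 70 mm across and 90 mm high on the bench on the robot's left (+y) of the board, with brushes reaching to about 195 mm, loose. Origin: centre of its underside
- flat_brush: a brush 170 mm long lying on the bench on the robot's right (-y) of the board, loose. Origin: about its middle
Things that resemble listed ones, but are neither listed nor needed, are in the scene too. Leave any green or pink look-alike of the gold_cap_a alone. There is more than one size of the silver_cap; the job needs the smaller.

How it is judged:
By the outcome, as a careful person would: the job done as asked, in the order asked, and still so for the second after the job is handed in, with the robot touching nothing.
It also fails if it takes over 54 s, if anything falls off the work surface, if the arm or the gripper's body presses on something with over 40 N, if the wrist force passes 120 N, or if a joint passes its speed limit or range.

## Working session

There is one attempt and no reset: what is moved stays moved. The work goes in short steps, Python scripts to look and compute and a shell command to move; the robot and the scene stay as the last step left them, time stands still between calls to the robot, and variables do not carry over. Pictures are saved under pics/ and viewed, and the job is handed in when it is done.

```bash
mkdir -p pics; ls
python3 - <<'E'
from station import robot, viewer
import cv2,numpy as np
s=robot.read_state()
for k in s: print(k,np.round(s[k],3))
for n in ["scene","top"]:
    i=viewer.get_image(n)
    np.savez(f"{n}0.npz",**i)
    cv2.imwrite(f"pics/{n}0.png",cv2.resize(i["frame"][:,:,::-1],(800,600),interpolation=cv2.INTER_CUBIC))
    print(n,i["fx"],i["cx"],i["cy"],i["R"],i["t"])
E
```

```text
pics
time_s 0.0
joints [ 1.296  0.616 -0.013  1.425  0.008  1.103 -0.04 ]
qd [ 0.     0.    -0.001 -0.     0.     0.     0.001]
joint_torque [ 0.0000e+00 -4.5894e+01  2.0800e-01 -1.6575e+01 -6.1000e-02  2.0000e-02
  0.0000e+00]
tcp_pos [ 0.16  -0.63   0.404]
tcp_rot [-3.115e+00 -3.900e-01  1.000e-03]
wrist_force [ 0.758  0.029 -0.207]
ft_torque [-0.002 -0.024  0.019]
finger_gap 0.093
scene 361.90253950740833 256.1298416987219 194.80473229327328 [[-0.80768602  0.5895809  -0.00613682]
 [ 0.46958756  0.63693945 -0.61138831]
 [-0.35655408 -0.49669156 -0.79130694]] [ 0.43342842 -0.21372713  1.17921186]
top 350.4490996423332 254.77549432937525 190.98839433724896 [[ 0.02534339 -0.99952752 -0.01739111]
 [-0.98594144 -0.02211722 -0.16562097]
 [ 0.16515807  0.02134402 -0.98603613]] [0.00548068 0.54934491 0.98880317]
```

View pics/top0.png

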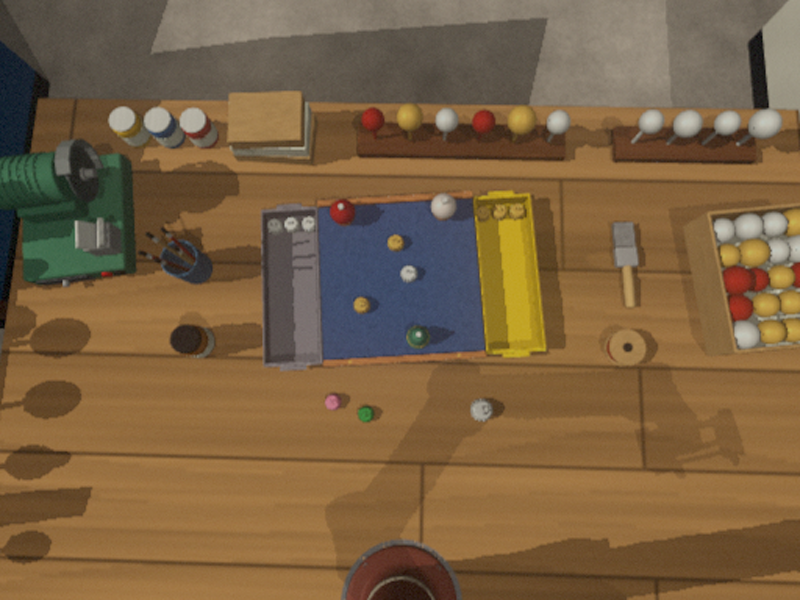

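View pics/scene0.png

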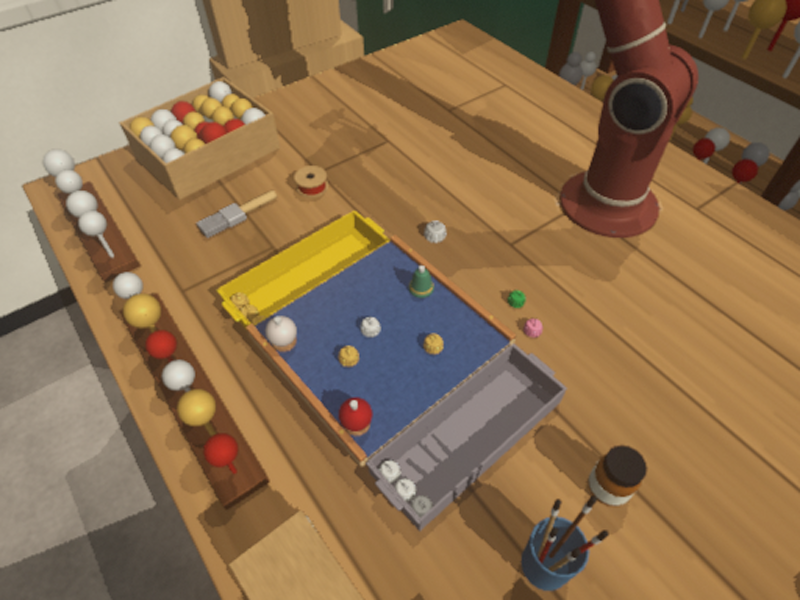

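The top view shows the yellow tray on the right (-y) and the grey tray on the left (+y). The board caps are gold at (396,242) and (361,304) and silver at (409,273), with the bell at (418,336). Next I'll find their positions.

```bash
cat > h.py <<'E'
import numpy as np,cv2
def cloud(i):
    z=i["range_z"];v,u=np.mgrid[:z.shape[0],:z.shape[1]]
    c=np.stack([(u-i["cx"])/i["fx"]*z,(v-i["cy"])/i["fy"]*z,z],-1)
    return (c-i["t"])@i["R"]
E
python3 - <<'E'
from h import *
for n in ["top","scene"]:
    i=np.load(n+"0.npz");P=cloud(i);f=i["frame"];hsv=cv2.cvtColor(f,cv2.COLOR_RGB2HSV)
    ok=i["range_z"]>0
    roi=ok&(P[...,0]>.3)&(P[...,0]<.85)&(abs(P[...,1])<.4)
    felt=roi&(hsv[...,0]>105)&(hsv[...,0]<125)&(hsv[...,1]>80)&(abs(P[...,2]-.048)<.012)
    m=cv2.morphologyEx(felt.astype(np.uint8),cv2.MORPH_OPEN,np.ones((3,3)))
    p=P[m>0]; print(n,"felt z",np.median(p[:,2]),len(p))
    r=cv2.minAreaRect(p[:,:2].astype(np.float32)*1000);print(r)
    # blobs above felt
    hull=cv2.boxPoints(((r[0]),r[1],r[2]))
    hi=roi&(P[...,2]>.057)&(P[...,2]<.13)
    k,l,st,ce=cv2.connectedComponentsWithStats(hi.astype(np.uint8))
    for j in range(1,k):
        if st[j,4]<8: continue
        q=P[l==j]; c=(q.min(0)+q.max(0))/2
        if cv2.pointPolygonTest(hull,(float(c[0]*1000),float(c[1]*1000)),False)<0: continue
        print(st[j,4],ce[j].round(),"mid",c.round(4),"mean",q.mean(0).round(4),"ext",np.ptp(q,axis=0).round(3),"zmax",q[:,2].max().round(3),f[l==j].mean(0).round())
E
```

```text
top felt z 0.04872784905733857 6748
((589.3086547851562, 28.745086669921875), (290.225341796875, 276.6268005371094), 4.572638511657715)
673 [251. 131.] mid [0.7232 0.032  0.0847] mean [0.7232 0.034  0.0807] ext [0.075 0.295 0.055] zmax 0.112 [142.  99.  77.]
80 [252. 154.] mid [0.6551 0.0279 0.0674] mean [0.6551 0.0279 0.065 ] ext [0.026 0.027 0.021] zmax 0.078 [155. 126.  68.]
84 [261. 174.] mid [0.5977 0.0013 0.0676] mean [0.5969 0.0014 0.0654] ext [0.029 0.029 0.02 ] zmax 0.078 [153. 152. 145.]
82 [231. 194.] mid [0.5362 0.0885 0.0669] mean [0.5353 0.0877 0.0656] ext [0.029 0.027 0.019] zmax 0.077 [148. 121.  68.]
154 [267. 215.] mid [ 0.479  -0.0172  0.0812] mean [ 0.4765 -0.0179  0.0794] ext [0.038 0.038 0.048] zmax 0.105 [74. 90. 71.]
scene felt z 0.04782736064039948 8525
((591.2024536132812, 21.314178466796875), (292.80633544921875, 294.5148010253906), 5.203754901885986)
271 [268. 174.] mid [ 0.4683 -0.07    0.0805] mean [ 0.4729 -0.0316  0.0715] ext [0.062 0.145 0.047] zmax 0.104 [117. 116.  81.]
1110 [203. 245.] mid [0.7246 0.0346 0.0836] mean [0.7278 0.05   0.0783] ext [0.076 0.296 0.053] zmax 0.11 [167. 112.  91.]
94 [237. 207.] mid [0.5982 0.0037 0.0661] mean [0.5998 0.0047 0.0646] ext [0.028 0.026 0.018] zmax 0.075 [184. 181. 172.]
103 [277. 218.] mid [0.5359 0.0901 0.0665] mean [0.5382 0.0912 0.0644] ext [0.03  0.028 0.019] zmax 0.076 [181. 149.  80.]
109 [223. 226.] mid [0.6573 0.0277 0.0674] mean [0.6588 0.031  0.0646] ext [0.031 0.031 0.021] zmax 0.078 [182. 150.  79.]
```

```bash
cat >> h.py <<'E'
def rect(P,m): 
    return cv2.minAreaRect(P[m][:,:2].astype(np.float32)*1000)
E
python3 - <<'E'
from h import *
T=[]
for n in ["top","scene"]:
    i=np.load(n+"0.npz");P=cloud(i);f=i["frame"];hsv=cv2.cvtColor(f,cv2.COLOR_RGB2HSV)
    H,S,V=hsv[...,0],hsv[...,1],hsv[...,2]
    ok=(i["range_z"]>0)&(P[...,0]>.3)&(P[...,0]<.85)
    yel=ok&(H>22)&(H<32)&(S>170)&(P[...,2]<.06)&(P[...,1]<-.05)&(P[...,1]>-.32)
    m=cv2.morphologyEx(yel.astype(np.uint8),cv2.MORPH_OPEN,np.ones((3,3)))>0
    print(n,"yellow",rect(P,m))
    b=ok&(H>105)&(H<125)&(S>80)&(abs(P[...,2]-.048)<.012)
    b=cv2.morphologyEx(b.astype(np.uint8),cv2.MORPH_OPEN,np.ones((3,3)))>0
    # felt edges: fit lines by rows: y-extremes vs x
    p=P[b]
    hi=[];lo=[];nx=[];fx=[]
    for x in np.arange(.47,.72,.01):
        q=p[abs(p[:,0]-x)<.006]; 
        if len(q)>10: hi.append((x,q[:,1].max()));lo.append((x,q[:,1].min()))
    for y in np.arange(-.10,.15,.01):
        q=p[abs(p[:,1]-y)<.006]
        if len(q)>10: nx.append((y,q[:,0].min()));fx.append((y,q[:,0].max()))
    for e in (hi,lo,nx,fx):
        e=np.array(e);c=np.polyfit(e[:,0],e[:,1],1)
        for _ in range(3):
            r=abs(np.polyval(c,e[:,0])-e[:,1]);e=e[r<=np.median(r)*2+1e-4];c=np.polyfit(e[:,0],e[:,1],1)
        print("edge slope deg %.2f, at .59: %.4f at .02: %.4f"%(np.degrees(c[0]),np.polyval(c,.59),np.polyval(c,.02)),len(e))
    for nm,msk in (("red",(H<8)|(H>172)),("white",(S<70)&(V>110))):
        mm=ok&msk&(P[...,2]>.07)&(P[...,2]<.12)&(P[...,0]>.66)&(P[...,0]<.78)&(abs(P[...,1]-.03)<.15)
        q=P[mm]; print(nm,len(q),q.min(0).round(3),q.max(0).round(3),((q.min(0)+q.max(0))/2).round(3))
E
```

```text
top yellow ((608.2670288085938, -194.83497619628906), (321.71868896484375, 121.0772933959961), 4.4996113777160645)
edge slope deg 4.42, at .59: 0.1663 at .02: 0.1223 23
edge slope deg 7.82, at .59: -0.0959 at .02: -0.1737 10
edge slope deg -4.32, at .59: 0.4034 at .02: 0.4464 22
edge slope deg -1.17, at .59: 0.6960 at .02: 0.7076 24
red 184 [0.686 0.106 0.072] [0.725 0.15  0.105] [0.705 0.128 0.089]
white 204 [ 0.701 -0.081  0.072] [0.74  0.133 0.112] [0.72  0.026 0.092]
scene yellow ((610.5490112304688, -207.4622802734375), (322.7914733886719, 152.08473205566406), 4.959373950958252)
edge slope deg 5.06, at .59: 0.1679 at .02: 0.1176 16
edge slope deg 15.34, at .59: -0.1090 at .02: -0.2616 19
edge slope deg -5.14, at .59: 0.3955 at .02: 0.4466 14
edge slope deg -4.95, at .59: 0.6628 at .02: 0.7120 24
red 331 [ 0.689 -0.07   0.07 ] [0.732 0.153 0.102] [0.711 0.041 0.086]
white 322 [ 0.702 -0.078  0.07 ] [0.748 0.135 0.11 ] [0.725 0.028 0.09 ]
```

```bash
cat >> h.py <<'E'
def proj(i,X):
    c=np.asarray(X)@i["R"].T+i["t"];return np.stack([i["fx"]*c[:,0]/c[:,2]+i["cx"],i["fy"]*c[:,1]/c[:,2]+i["cy"]],1)
def B2W(c,yaw,p):
    p=np.asarray(p,float);R=np.array([[np.cos(yaw),-np.sin(yaw)],[np.sin(yaw),np.cos(yaw)]]);o=p.copy();o[:,:2]=p[:,:2]@R.T+c;return o
E
cat > ov.py <<'E'
from h import *
import sys
cx,cy,yd=map(float,sys.argv[1:4])
out=[]
for n,(u0,u1,v0,v1) in (("top",(160,360,110,245)),("scene",(130,370,120,340))):
    i=np.load(n+"0.npz");s=4 if n=="top" else 3
    f=cv2.resize(i["frame"][:,:,::-1],None,fx=s,fy=s,interpolation=cv2.INTER_CUBIC).copy()
    def rec(x0,x1,y0,y1,z,col):
        p=proj(i,B2W((cx,cy),np.radians(yd),[(x0,y0,z),(x1,y0,z),(x1,y1,z),(x0,y1,z)]))
        cv2.polylines(f,[np.int32(np.round((p+.5)*s-.5))],True,col,1)
    rec(-.16,.16,-.15,.15,.058,(0,255,0)); rec(-.148,.148,-.15,.15,.048,(255,255,255))
    rec(-.15,.15,.153,.263,.044,(0,255,255)); rec(-.15,.15,-.263,-.153,.044,(255,0,255))
    c=f[v0*s:v1*s,u0*s:u1*s]
    cv2.imwrite(f"pics/ov_{n}_{sys.argv[4]}.png",c)
E
python3 ov.py .587 .022 4.8 a
```

```text
(no output)
```

View pics/ov_top_a.png

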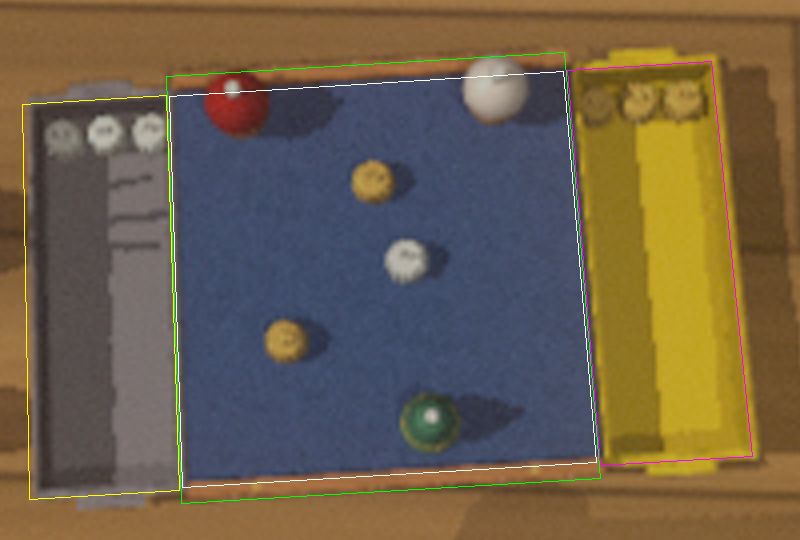

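View pics/ov_scene_a.png

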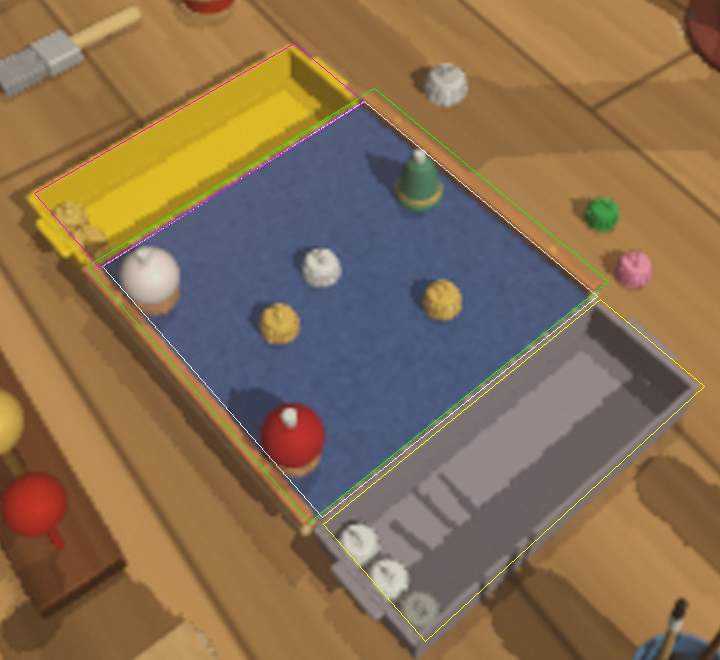

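```bash
python3 ov.py .591 .018 4.8 b
```

```text
(no output)
```

View pics/ov_top_b.png

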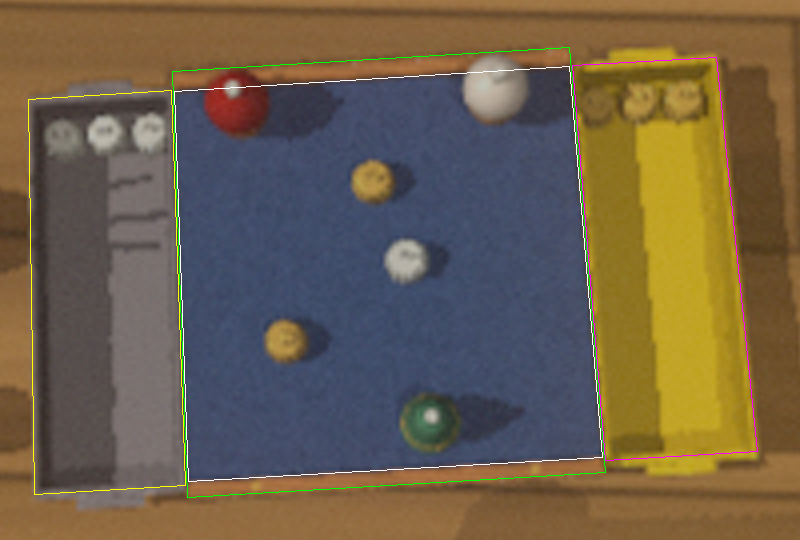

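View pics/ov_scene_b.png

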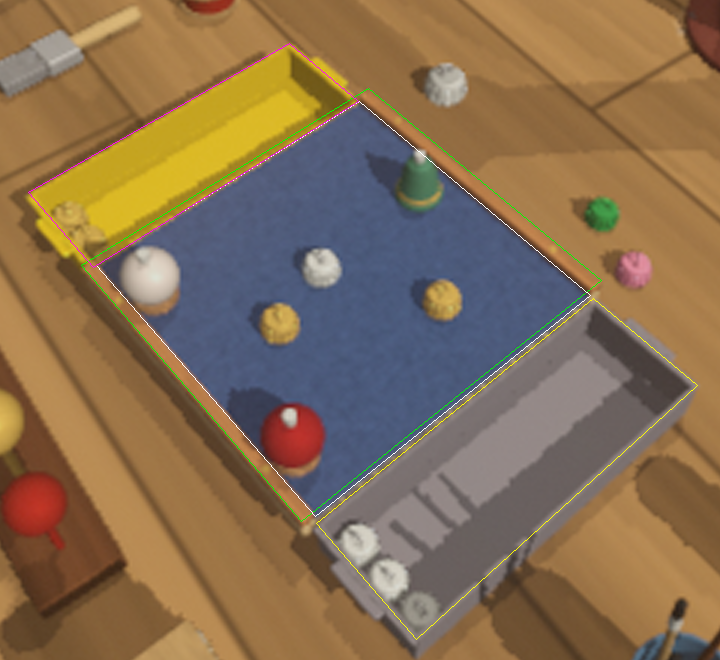

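```bash
cat >> h.py <<'E'
C=np.array([.590,.018]);YAW=np.radians(4.7)
def W2B(p):
    d=np.asarray(p)[...,:2]-C;c,s=np.cos(YAW),np.sin(YAW);return np.stack([c*d[...,0]+s*d[...,1],-s*d[...,0]+c*d[...,1]],-1)
def where():
    from station import robot
    from scipy.spatial.transform import Rotation as Rn
    s=robot.read_state();R=Rn.from_rotvec(s["tcp_rot"]).as_matrix();p=np.array(s["tcp_pos"])
    print("t",round(float(s["time_s"]),2),"board xy",W2B(p).round(4),"tip z",round(float(p[2]-.186),4),"toolx yaw-board",round(float(np.degrees(np.arctan2(R[1,0],R[0,0])-YAW)),2),"tilt",R[2,:2].round(3),"F",np.round(s["wrist_force"],1),"gap",round(float(s["finger_gap"]),4))
    return p,R
E
python3 - <<'E'
from h import *
for n,p in dict(A=(.656,.028),S=(.598,.003),B=(.536,.089),bell=(.478,-.018),red=(.705,.128),white=(.72,-.063)).items(): print(n,W2B(p).round(3))
p,R=where()
t=C+np.array([[np.cos(YAW),-np.sin(YAW)],[np.sin(YAW),np.cos(YAW)]])@np.array([-.049,.12]);print(t)
E
```

```text
A [0.067 0.005]
S [ 0.007 -0.016]
B [-0.048  0.075]
bell [-0.115 -0.027]
red [0.124 0.1  ]
white [ 0.123 -0.091]
t 0.1 board xy [-0.4816 -0.6103] tip z 0.2177 toolx yaw-board 9.56 tilt [-0.    -0.002] F [-0.5  0.1 -0.9] gap 0.093
[0.53133215 0.1335815 ]
```

```bash
python3 -m inch '[[[0.041,-0.029,0],[0,0,-0.1754],13],[[0.045,-0.0214,0],[0,0,-0.1754],13],[[0.048,-0.013,0],[0,0,-0.1754],13],[[0.05,-0.0046,0],[0,0,-0.1754],13],[[0.05,0.004,0],[0,0,-0.1754],13],[[0.048,0.013,0],[0,0,-0.1754],13],[[0.045,0.021,0],[0,0,-0.1754],13],[[0.041,0.0286,0],[0,0,-0.1754],13],[[0.05,0.0168,0],[0,0,0],13],[[0.05,0.0168,0],[0,0,0],13],[[0.05,0.0168,0],[0,0,0],13],[[0.05,0.0168,0],[0,0,0],13],[[0.05,0.0168,0],[0,0,0],13],[[0.05,0.0168,0],[0,0,0],13],[[0.05,0.0168,0],[0,0,0],13],[[0.05,0.0168,0],[0,0,0],13],[[0,0,0],[0,0,0],13]]'; python3 -c "
from h import *
where()"
```

```text
time_s: 2.22
tcp_pos: [0.5202, 0.0892, 0.4048]
tcp_rot: [-2.117, -2.318, -0.004]
wrist_force: [-0.7, -0.2, 0.2]
finger_gap: 0.0121
t 2.23 board xy [-0.0638  0.0766] tip z 0.2188 toolx yaw-board 90.49 tilt [0.004 0.   ] F [-0.7 -0.2  0.2] gap 0.0121
```

```bash
python3 -m inch '[[[0.044,0.016,0.02],[0,0,0.009],13],[[0,0,0.05],[0,0,0],13],[[0,0,0.05],[0,0,0],13],[[0,0,0.03],[0,0,0],13],[[0,0,0.015],[0,0,0],13],[[0,0,0],[0,0,0],13]]'
python3 - <<'E'
from h import *
where()
from station import viewer
for n in ["scene","wrist"]:
    i=viewer.get_image(n);f=i["frame"][:,:,::-1]
    if n=="scene": f=cv2.resize(f[120:340,130:370],None,fx=3,fy=3,interpolation=cv2.INTER_CUBIC)
    cv2.imwrite(f"pics/{n}1.png",f)
E
```

```text
time_s: 2.98
tcp_pos: [0.5328, 0.1284, 0.2392]
tcp_rot: [-2.14, -2.299, 0.003]
wrist_force: [0.5, -1.0, 0.7]
finger_gap: 0.0118
t 2.98 board xy [-0.048   0.1147] tip z 0.0532 toolx yaw-board 89.39 tilt [-0.001 -0.002] F [ 0.5 -1.   0.7] gap 0.0118
```

View pics/scene1.png

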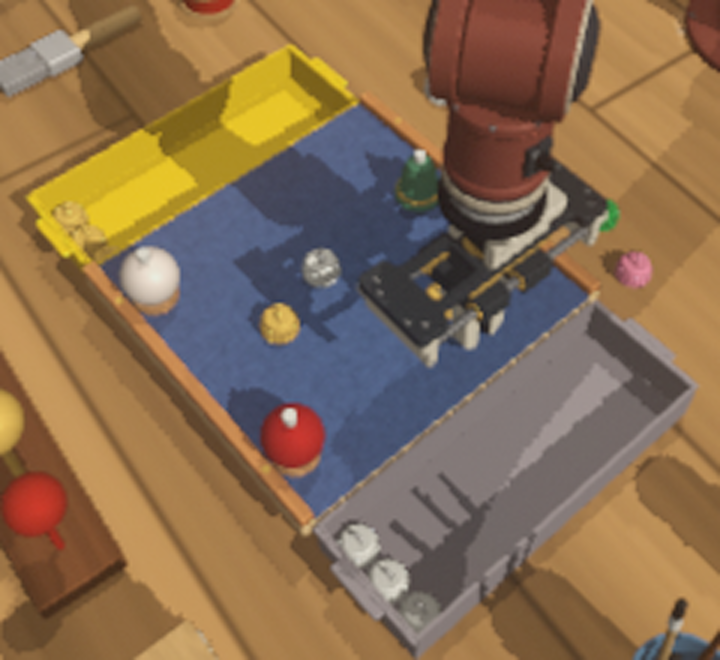

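View pics/wrist1.png

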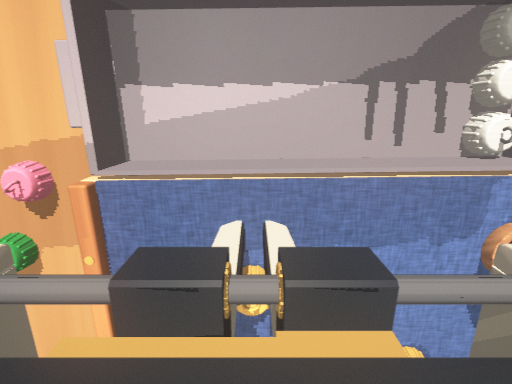

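```bash
python3 -m inch '[[[-0.012,0,0],[0,0,-0.01],13],[[-0.015,0,0],[0,0,0],13],[[-0.02,0,0],[0,0,0],13],[[-0.025,0,0],[0,0,0],13],[[-0.025,0,0],[0,0,0],13],[[-0.025,0,0],[0,0,0],13],[[-0.025,0,0],[0,0,0],13],[[-0.025,0,0],[0,0,0],13]]'
python3 - <<'E'
from h import *
where()
from station import viewer
for n in ["scene","wrist"]:
    i=viewer.get_image(n);f=i["frame"][:,:,::-1]
    if n=="scene": f=cv2.resize(f[120:340,130:370],None,fx=3,fy=3,interpolation=cv2.INTER_CUBIC)
    cv2.imwrite(f"pics/{n}2.png",f)
E
```

```text
time_s: 4.08
tcp_pos: [0.5467, -0.0447, 0.2403]
tcp_rot: [2.13, 2.308, -0.0]
wrist_force: [0.1, 0.3, 1.3]
finger_gap: 0.0123
t 4.08 board xy [-0.0483 -0.0589] tip z 0.0543 toolx yaw-board 89.91 tilt [-0.001  0.001] F [0.1 0.3 1.3] gap 0.0123
```

View pics/scene2.png

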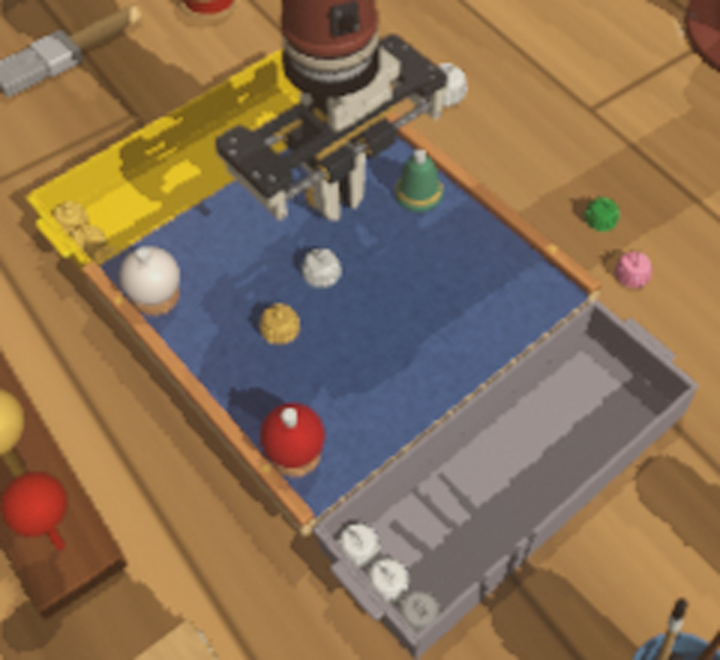

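View pics/wrist2.png

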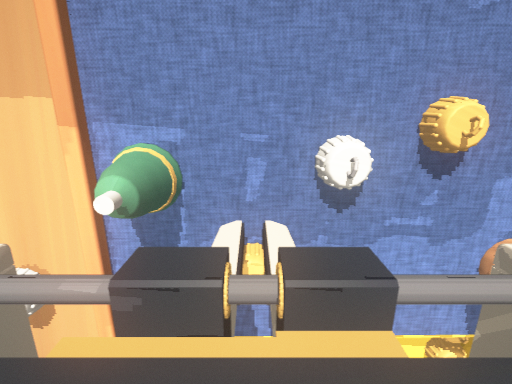

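Gold cap B is cradled just ahead of the fingers (wrist image, about (255,260)), and the bell and the other caps haven't moved. I'll carry on over the edge.

```bash
python3 -m inch '[[[-0.02,0,0],[0,0,0],13],[[-0.025,0,0],[0,0,0],13],[[-0.025,0,0],[0,0,0],13],[[-0.02,0,0],[0,0,0],13],[[0,0,0],[0,0,0],13]]'
python3 - <<'E'
from h import *
where()
from station import viewer
for n in ["scene","top"]:
    i=viewer.get_image(n);f=i["frame"][:,:,::-1]
    if n=="scene": f=cv2.resize(f[120:340,130:370],None,fx=3,fy=3,interpolation=cv2.INTER_CUBIC)
    else: f=cv2.resize(f[110:245,160:360],None,fx=4,fy=4,interpolation=cv2.INTER_CUBIC)
    cv2.imwrite(f"pics/{n}3.png",f)
E
```

```text
time_s: 4.8
tcp_pos: [0.554, -0.1337, 0.2397]
tcp_rot: [2.132, 2.307, -0.001]
wrist_force: [-0.5, -0.3, -1.0]
finger_gap: 0.0125
t 4.8 board xy [-0.0483 -0.1482] tip z 0.0537 toolx yaw-board 89.83 tilt [-0.001 -0.   ] F [-0.5 -0.3 -1. ] gap 0.0125
```

View pics/scene3.png

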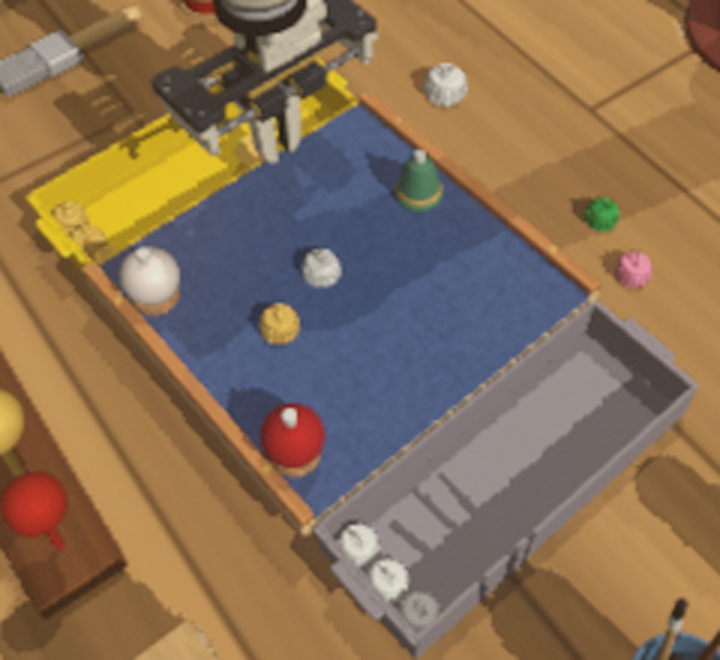

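View pics/top3.png

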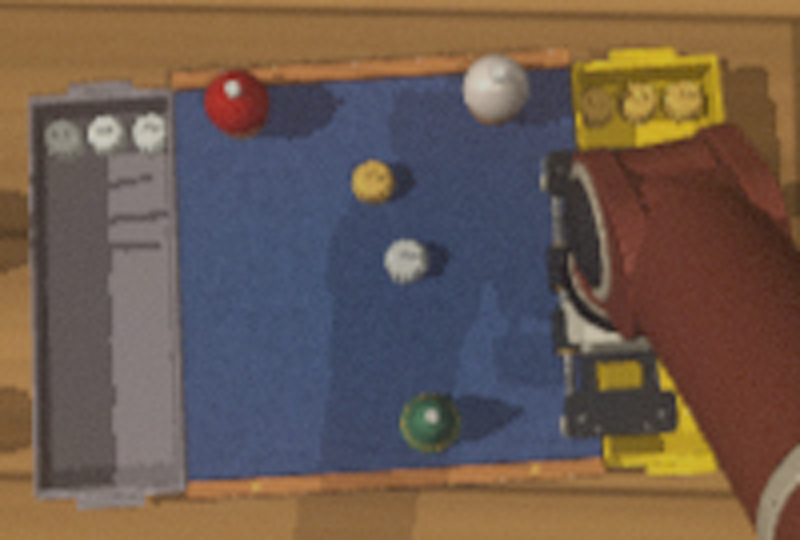

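```bash
python3 -m inch '[[[0.02,0,0],[0,0,0],10],[[0,0,-0.06],[0,0,0],10],[[0.03,0.01,-0.05],[0,0,0],10],[[0.056,0.026,0],[0,0,0],10],[[0.056,0.026,0],[0,0,0],10],[[0.04,0.026,0],[0,0,0],10],[[0,0.028,0],[0,0,0],10],[[0,0,0],[0,0,0],10]]'
python3 - <<'E'
from h import *
where()
from station import viewer
for n in ["scene","top"]:
    i=viewer.get_image(n);f=i["frame"][:,:,::-1]
    np.savez(f"{n}4.npz",**i)
    if n=="scene": f=cv2.resize(f[120:340,130:370],None,fx=3,fy=3,interpolation=cv2.INTER_CUBIC)
    else: f=cv2.resize(f[110:245,160:360],None,fx=4,fy=4,interpolation=cv2.INTER_CUBIC)
    cv2.imwrite(f"pics/{n}4.png",f)
E
```

```text
time_s: 5.9
tcp_pos: [0.6532, 0.0824, 0.3493]
tcp_rot: [-2.123, -2.314, -0.002]
wrist_force: [-0.6, -0.1, 0.1]
finger_gap: 0.0094
t 5.9 board xy [0.0682 0.059 ] tip z 0.1633 toolx yaw-board 90.25 tilt [ 0.002 -0.   ] F [-0.6 -0.1  0.1] gap 0.0094
```

View pics/scene4.png

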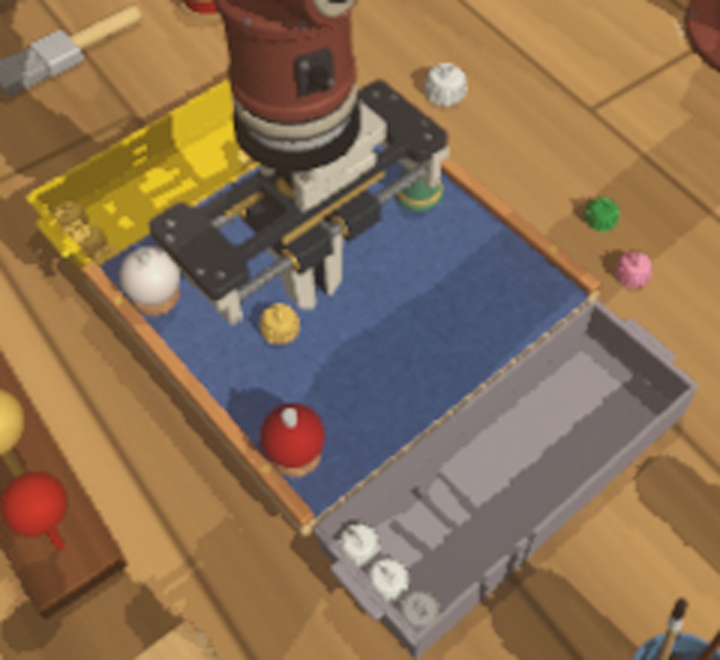

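View pics/top4.png

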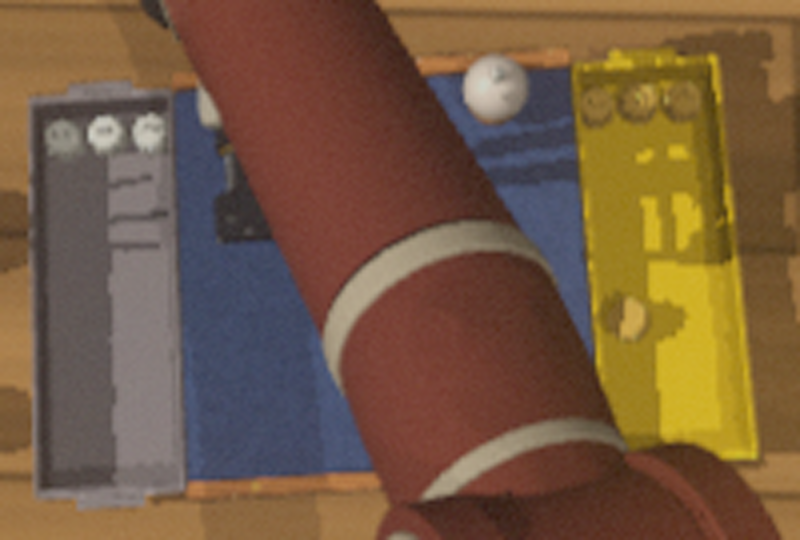

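Gold cap B lies in the yellow tray at top image (630,318). Next is gold cap A.

```bash
python3 -m inch '[[[-0.008,-0.003,0.03],[0,0,0.004],10],[[0,0,0.045],[0,0,0],10],[[0,0,0.025],[0,0,0],10],[[0,0,0.009],[0,0,0],10],[[0,0,0],[0,0,0],10]]'
python3 - <<'E'
from h import *
where()
from station import viewer
i=viewer.get_image("wrist");cv2.imwrite("pics/wrist5.png",i["frame"][:,:,::-1])
E
```

```text
time_s: 6.62
tcp_pos: [0.6505, 0.0706, 0.2411]
tcp_rot: [-2.133, -2.306, 0.0]
wrist_force: [0.4, 0.3, 0.1]
finger_gap: 0.0098
t 6.62 board xy [0.0646 0.0475] tip z 0.0551 toolx yaw-board 89.78 tilt [ 0. -0.] F [0.4 0.3 0.1] gap 0.0098
```

View pics/wrist5.png

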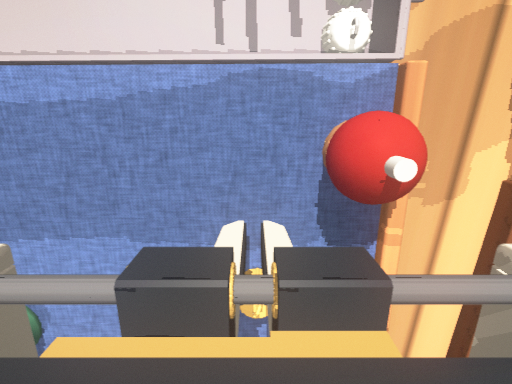

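The cap shows at (258,307), centred between the fingers (gap centre about 253). The red bauble is clear at right.

```bash
python3 -m inch '[[[-0.012,0,0.001],[0,0,0],10],[[-0.015,0,0],[0,0,0],10],[[-0.02,0,0],[0,0,0],10],[[-0.025,0,0],[0,0,0],10],[[-0.02,0,0],[0,0,0],10]]'
python3 - <<'E'
from h import *
where()
from station import viewer
i=viewer.get_image("wrist");cv2.imwrite("pics/wrist6.png",i["frame"][:,:,::-1])
i=viewer.get_image("scene");f=i["frame"][:,:,::-1]
cv2.imwrite("pics/scene6.png",cv2.resize(f[120:340,130:370],None,fx=3,fy=3,interpolation=cv2.INTER_CUBIC))
E
```

```text
time_s: 7.3
tcp_pos: [0.6582, -0.0241, 0.2398]
tcp_rot: [2.135, 2.303, -0.001]
wrist_force: [0.9, 1.1, 0.0]
finger_gap: 0.0093
t 7.3 board xy [ 0.0645 -0.0476] tip z 0.0538 toolx yaw-board 89.64 tilt [-0.001  0.   ] F [0.9 1.1 0. ] gap 0.0093
```

View pics/wrist6.png

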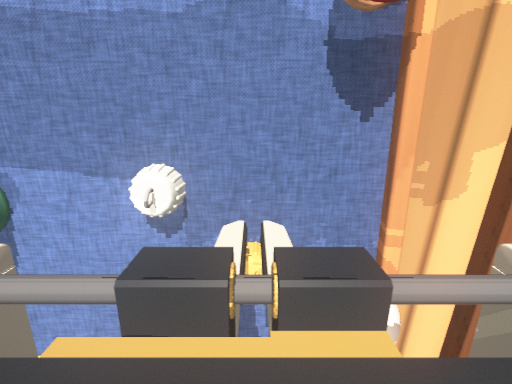

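View pics/scene6.png

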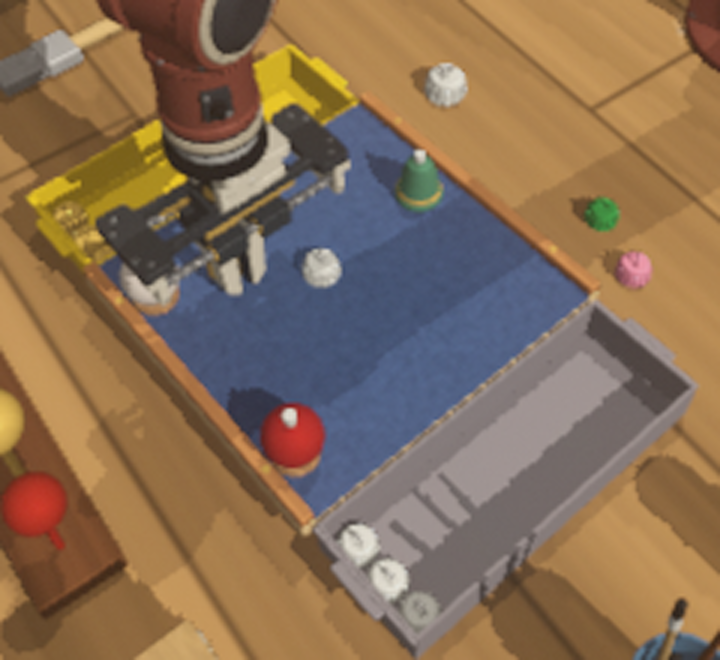

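Run:
```python
from h import *
from station import viewer
p,R=where()
i=viewer.get_image("scene");P=cloud(i);np.savez("scene7.npz",**i)
B=W2B(P);Z=P[...,2]
tb=W2B(p)
m=(i["range_z"]>0)&(Z>.115)&(Z<.2)&(abs(B[...,1]-tb[1])<.06)&(abs(B[...,0]-tb[0])<.12)
for lo,hi in ((.05,.12),(-.12,-.05),(-.05,.05)):
    k=m&(B[...,0]-tb[0]>lo)&(B[...,0]-tb[0]<hi)
    print(lo,k.sum(),"z pct",np.percentile(Z[k],[0,2,5,20]).round(3),"x",(B[k][:,0]-tb[0]).min().round(3),(B[k][:,0]-tb[0]).max().round(3),"y",(B[k][:,1]-tb[1]).min().round(3),(B[k][:,1]-tb[1]).max().round(3))
m2=(i["range_z"]>0)&(Z>.05)&(Z<.114)&(B[...,0]>.09)&(abs(B[...,1]+.09)<.04)
print(P[m2][:,2].max(),B[m2].min(0),B[m2].max(0))
```

```text
t 7.4 board xy [ 0.0644 -0.0495] tip z 0.0535 toolx yaw-board 89.42 tilt [-0.003 -0.   ] F [ 0.6 -0.2 -0.3] gap 0.0094
0.05 572 z pct [0.137 0.146 0.152 0.172] x 0.05 0.095 y -0.035 0.037
-0.12 436 z pct [0.138 0.142 0.149 0.171] x -0.095 -0.05 y -0.034 0.038
-0.05 926 z pct [0.115 0.143 0.147 0.155] x -0.05 0.05 y -0.027 0.038
0.11393439672507454 [ 0.09137181 -0.12977316] [ 0.30917454 -0.05046446]
```

The lowest point of the body is at z = 0.137, which clears the bauble's top at about 0.11. I'll carry on.

```bash
python3 -m inch '[[[-0.015,0,0],[0,0,-0.006],10],[[-0.02,0,0],[0,0,0],10],[[-0.025,0,0],[0,0,0],10],[[-0.025,0,0],[0,0,0],10],[[-0.016,0,0],[0,0,0],10],[[0,0,0],[0,0,0],10],[[0.02,0,0],[0,0,0],10],[[0,0,-0.06],[0,0,0],10],[[0,0,-0.05],[0,0,0],10],[[0,0,0],[0,0,0],10]]'
python3 - <<'E'
from h import *
where()
from station import viewer
for n in ["scene","top"]:
    i=viewer.get_image(n);f=i["frame"][:,:,::-1]
    np.savez(f"{n}8.npz",**i)
    if n=="scene": f=cv2.resize(f[120:340,130:370],None,fx=3,fy=3,interpolation=cv2.INTER_CUBIC)
    else: f=cv2.resize(f[110:245,160:360],None,fx=4,fy=4,interpolation=cv2.INTER_CUBIC)
    cv2.imwrite(f"pics/{n}8.png",f)
E
```

```text
time_s: 8.7
tcp_pos: [0.666, -0.0972, 0.3555]
tcp_rot: [2.116, 2.313, 0.014]
wrist_force: [-0.7, -0.1, -0.3]
finger_gap: 0.0092
t 8.7 board xy [ 0.0663 -0.121 ] tip z 0.1695 toolx yaw-board 90.4 tilt [0.001 0.011] F [-0.7 -0.1 -0.3] gap 0.0092
```

View pics/scene8.png

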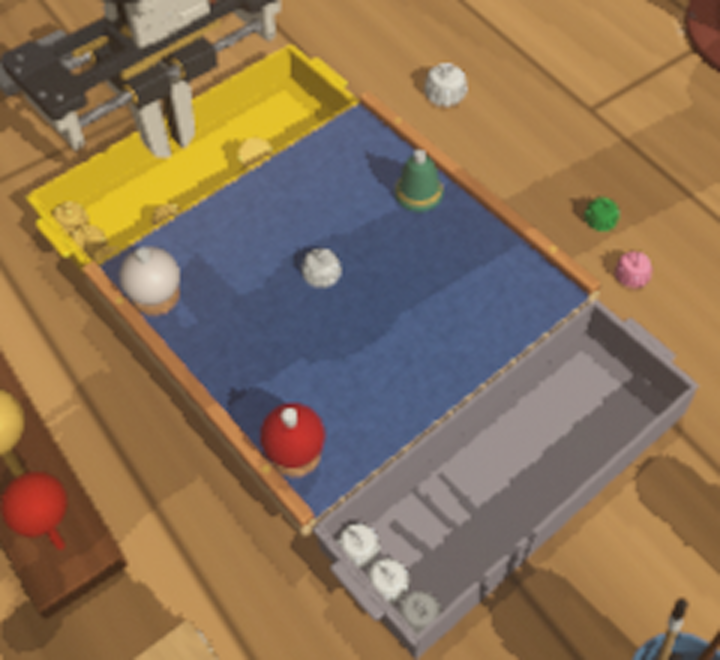

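View pics/top8.png

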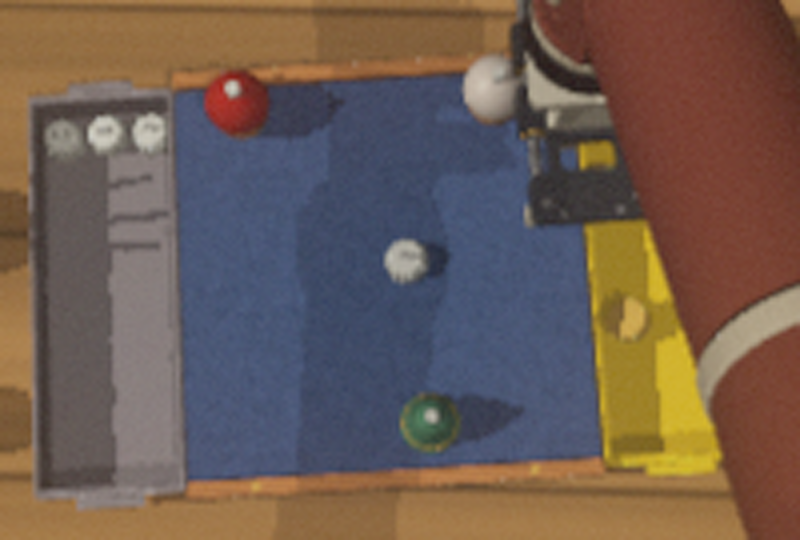

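Both gold caps are off the board, at scene (253,150) and (165,212), inside the yellow tray. Now the silver cap goes toward +y.

```bash
python3 -m inch '[[[0.03,-0.03,0],[0,0,0.003],13],[[0.03,-0.029,0],[0,0,0],13],[[0,0,0.03],[0,0,0],13],[[0,0,0.045],[0,0,0],13],[[0,0,0.03],[0,0,0],13],[[0,0,0.01],[0,0,0],13],[[0,0,0],[0,0,0],13]]'
python3 - <<'E'
from h import *
where()
from station import viewer
i=viewer.get_image("wrist");cv2.imwrite("pics/wrist9.png",i["frame"][:,:,::-1])
i=viewer.get_image("scene");f=i["frame"][:,:,::-1]
cv2.imwrite("pics/scene9.png",cv2.resize(f[120:340,130:370],None,fx=3,fy=3,interpolation=cv2.INTER_CUBIC))
E
```

```text
time_s: 9.68
tcp_pos: [0.5995, -0.0455, 0.2345]
tcp_rot: [-2.124, -2.309, 0.006]
wrist_force: [-3.2, 1.1, 6.4]
finger_gap: 0.012
t 9.68 board xy [ 0.0043 -0.064 ] tip z 0.0485 toolx yaw-board 90.06 tilt [ 0.001 -0.006] F [-3.2  1.1  6.4] gap 0.012
```

View pics/wrist9.png

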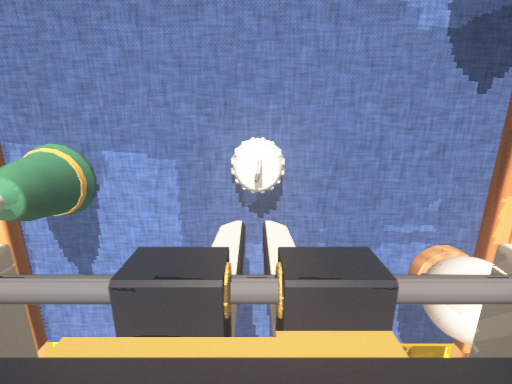

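View pics/scene9.png

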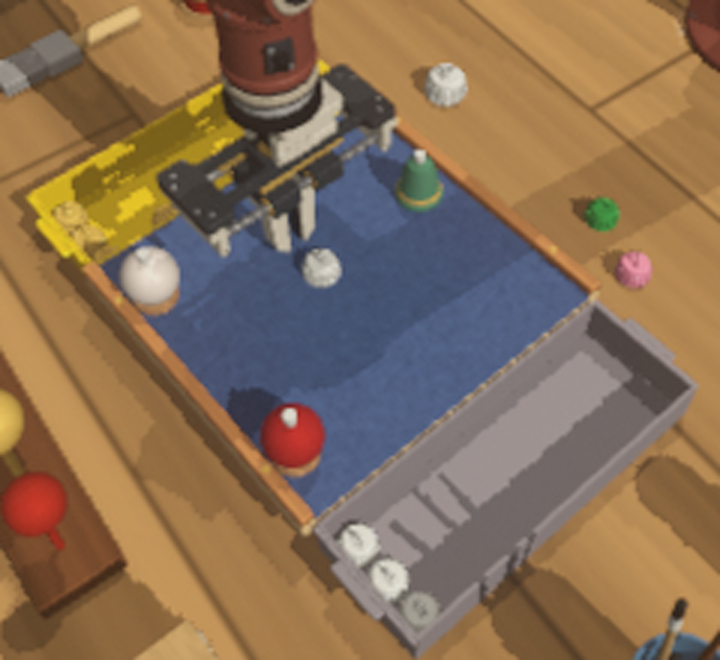

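The fingertips are lightly touching the felt (6.4 N), so I'll lift 6 mm and shift 3 mm in x. The silver cap is at (258,165), just ahead of the gap.

```bash
python3 -m inch '[[[0,0.003,-0.006],[0,0,0],13],[[0,0,0],[0,0,0],13]]';  python3 -c "
from h import *
where()"
```

```text
time_s: 10.02
tcp_pos: [0.6045, -0.0461, 0.2411]
tcp_rot: [2.128, 2.31, 0.002]
wrist_force: [-0.6, 1.0, -0.3]
finger_gap: 0.0122
t 10.03 board xy [ 0.0092 -0.065 ] tip z 0.0551 toolx yaw-board 89.99 tilt [0.001 0.002] F [-0.6  1.  -0.3] gap 0.0122
```

```bash
python3 -m inch '[[[0.012,0,0.001],[0,0,0],13],[[0.015,0,0],[0,0,0],13],[[0.02,0,0],[0,0,0],13],[[0.025,0,0],[0,0,0],13],[[0.025,0,0],[0,0,0],13],[[0.02,0,0],[0,0,0],13]]'
python3 - <<'E'
from h import *
where()
from station import viewer
i=viewer.get_image("wrist");cv2.imwrite("pics/wrist10.png",i["frame"][:,:,::-1])
i=viewer.get_image("scene");f=i["frame"][:,:,::-1]
cv2.imwrite("pics/scene10.png",cv2.resize(f[120:340,130:370],None,fx=3,fy=3,interpolation=cv2.INTER_CUBIC))
E
```

```text
time_s: 10.78
tcp_pos: [0.594, 0.0728, 0.2399]
tcp_rot: [-2.126, -2.312, -0.001]
wrist_force: [-0.3, 0.1, -0.6]
finger_gap: 0.0124
t 10.78 board xy [0.0085 0.0543] tip z 0.0539 toolx yaw-board 90.1 tilt [0.001 0.   ] F [-0.3  0.1 -0.6] gap 0.0124
```

View pics/wrist10.png

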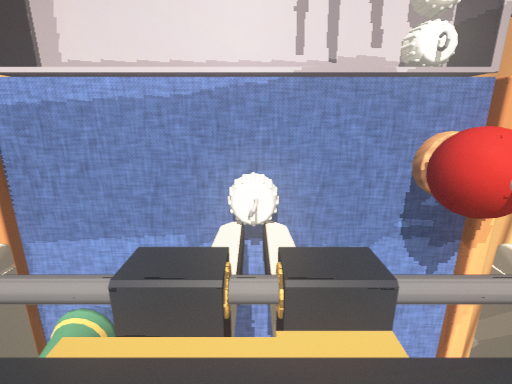

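View pics/scene10.png

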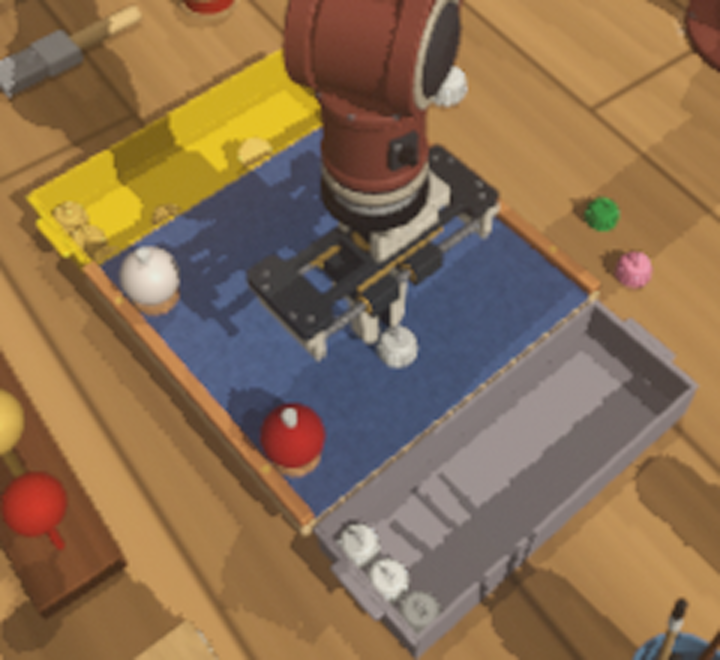

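The silver cap is seated in the cradle (wrist image (253,200)). I'll carry on over the grey end, then back off and lift.

```bash
python3 -m inch '[[[0.02,0,0],[0,0,0],13],[[0.025,0,0],[0,0,0],13],[[0.025,0,0],[0,0,0],13],[[0.023,0,0],[0,0,0],13],[[0,0,0],[0,0,0],13],[[-0.02,0,0],[0,0,0],13],[[0,0,-0.06],[0,0,0],13],[[0,0,-0.06],[0,0,0],13],[[-0.06,0,-0.02],[0,0,0],13],[[0,0,0],[0,0,0],13]]'
python3 - <<'E'
from h import *
where()
from station import viewer
for n in ["scene","top"]:
    i=viewer.get_image(n);f=i["frame"][:,:,::-1]
    np.savez(f"{n}11.npz",**i)
    if n=="scene": f=cv2.resize(f[120:340,130:370],None,fx=3,fy=3,interpolation=cv2.INTER_CUBIC)
    else: f=cv2.resize(f[110:245,160:360],None,fx=4,fy=4,interpolation=cv2.INTER_CUBIC)
    cv2.imwrite(f"pics/{n}11.png",f)
E
```

```text
time_s: 12.12
tcp_pos: [0.5951, 0.0734, 0.381]
tcp_rot: [2.142, 2.287, -0.005]
wrist_force: [-0.0, -0.2, -1.5]
finger_gap: 0.012
t 12.12 board xy [0.0096 0.0548] tip z 0.195 toolx yaw-board 89.06 tilt [-0.008  0.003] F [-0.  -0.2 -1.5] gap 0.012
```

View pics/scene11.png

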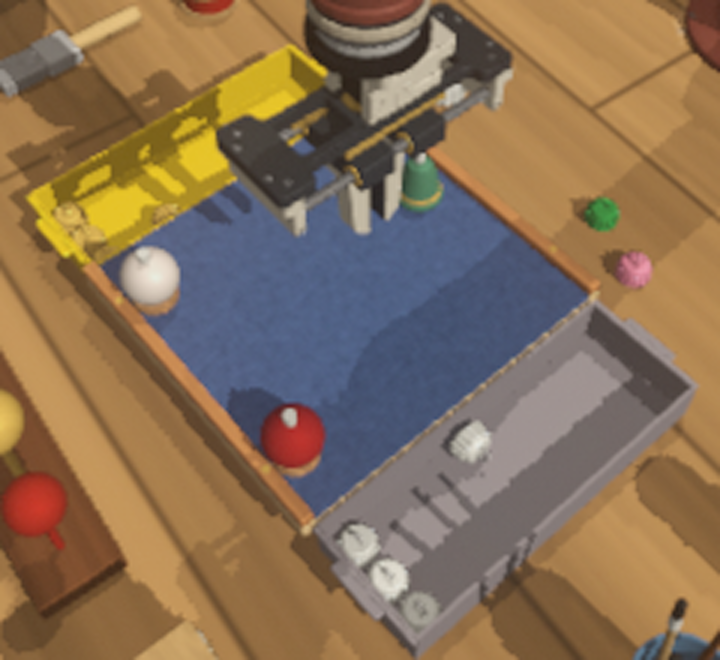

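View pics/top11.png

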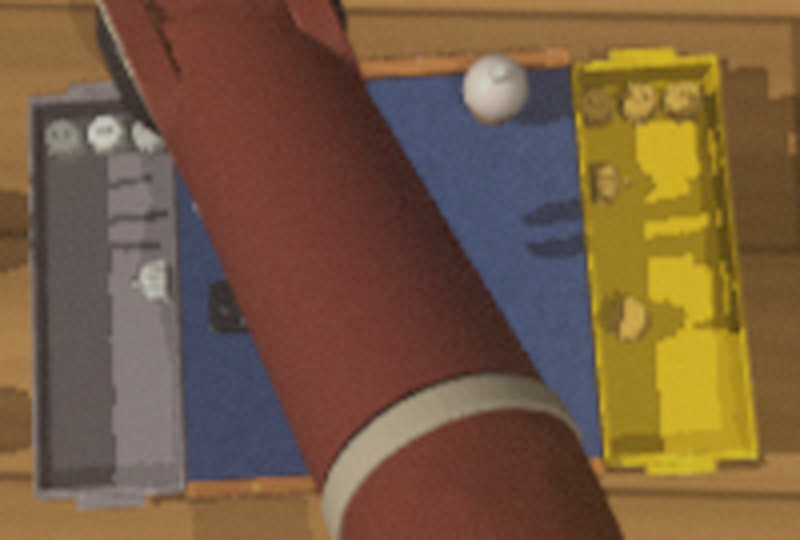

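All three caps are in their trays. I'll move the arm aside for a clear last check.

```bash
python3 -m inch '[[[-0.05,0,-0.02],[0,0,0],13],[[-0.055,-0.01,0],[0,0,0],13],[[-0.055,-0.01,0],[0,0,0],13],[[-0.055,-0.01,0],[0,0,0],13],[[-0.055,-0.01,0],[0,0,0],13],[[-0.055,-0.01,0],[0,0,0],13],[[-0.05,-0.01,0],[0,0,0],13],[[0,0,0],[0,0,0],13],[[0,0,0],[0,0,0],13]]'
python3 - <<'E'
from h import *
where()
from station import viewer
for n in ["scene","top"]:
    i=viewer.get_image(n);f=i["frame"][:,:,::-1]
    np.savez(f"{n}12.npz",**i)
    o=np.load(n+"0.npz")["frame"].astype(int); d=abs(o-i["frame"].astype(int)).max(-1)
    d=np.uint8(np.clip(d*2,0,255))
    if n=="scene": f=cv2.resize(f,(800,600),interpolation=cv2.INTER_CUBIC)
    else: f=cv2.resize(f,(800,600),interpolation=cv2.INTER_CUBIC)
    cv2.imwrite(f"pics/{n}12.png",f); cv2.imwrite(f"pics/{n}12d.png",d)
i=np.load("top12.npz");P=cloud(i);hsv=cv2.cvtColor(i["frame"],cv2.COLOR_RGB2HSV)
hi=(i["range_z"]>0)&(P[...,2]>.057)&(P[...,2]<.13)&(P[...,0]>.4)&(P[...,0]<.78)&(abs(P[...,1]-.02)<.16)
k,l,st,ce=cv2.connectedComponentsWithStats(hi.astype(np.uint8))
for j in range(1,k):
    if st[j,4]<8: continue
    q=P[l==j];print(st[j,4],ce[j].round(),((q.min(0)+q.max(0))/2).round(4),np.ptp(q,axis=0).round(3))
E
```

```text
time_s: 13.35
tcp_pos: [0.564, -0.2941, 0.3986]
tcp_rot: [-2.126, -2.309, -0.001]
wrist_force: [0.1, -0.2, 0.1]
finger_gap: 0.0119
t 13.35 board xy [-0.0515 -0.3089] tip z 0.2126 toolx yaw-board 90.01 tilt [ 0.003 -0.001] F [ 0.1 -0.2  0.1] gap 0.0119
650 [249. 131.] [0.7214 0.0477 0.0848] [0.071 0.263 0.055]
29 [296. 124.] [ 0.7552 -0.1018  0.0596] [0.01  0.027 0.005]
159 [267. 215.] [ 0.479  -0.0186  0.081 ] [0.038 0.04  0.048]
93 [296. 226.] [ 0.4467 -0.1022  0.0598] [0.016 0.074 0.006]
250 [244. 230.] [0.4344 0.0435 0.0602] [0.025 0.217 0.006]
```

View pics/scene12.png

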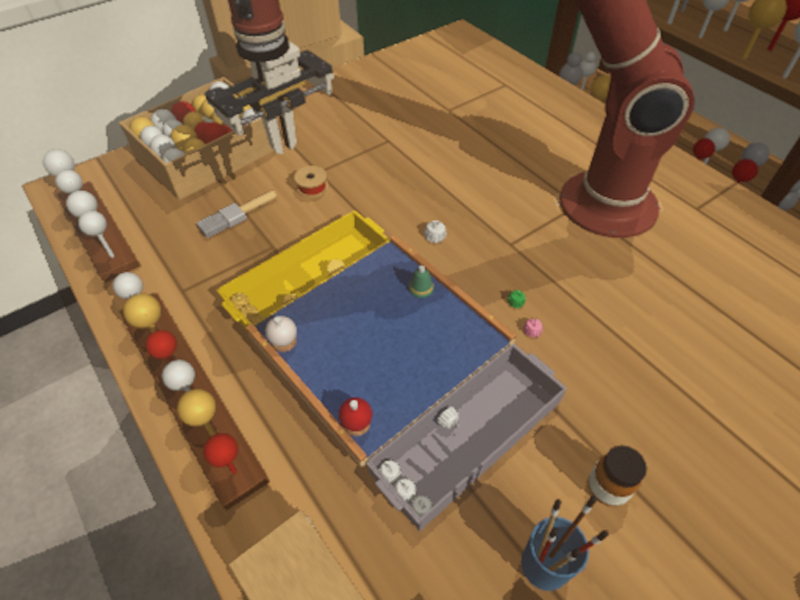

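View pics/top12.png

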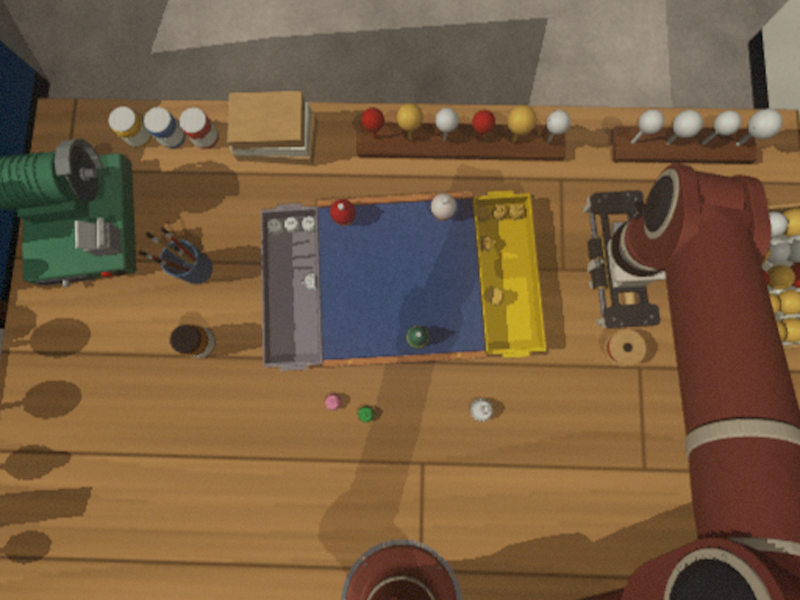

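View pics/scene12d.png

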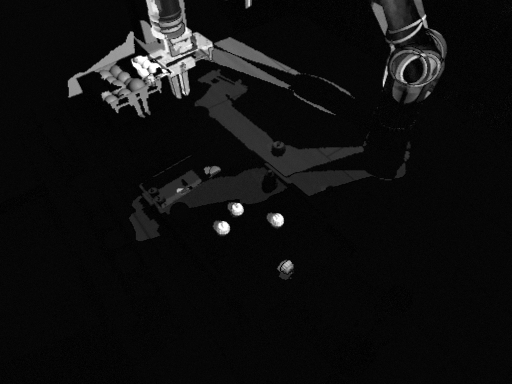

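The board now holds only the bell and the two baubles. The difference image against the start shows only the three caps moving, plus the arm and its shadows. I'm handing in.

```bash
python3 -c "
from station import order
print(order.finish_job())"
```

```text
the job is handed in; nothing more can be done
None
```

The job is done and handed in at about 13.5 s of robot time. I pushed both gold caps along the felt off the -y end into the yellow tray, then the silver cap off the +y end into the grey tray. I used the slightly open fingertips as a cradle and never gripped or lifted a cap.

**Last checks:**
- **Caps:** the final images show both gold caps inside the yellow tray and the silver cap inside the grey tray. One gold cap and the silver cap look tipped rather than flat on the tray floor.
- **Other objects:** the bell and both baubles are where they started. Comparing the start and end images shows nothing else moved apart from the arm and its shadows. The parts of the bench the arm covered in the last pictures, such as the box of ornaments, could not be compared.
- **Arm:** it stands clear of everything with almost no wrist force.

**One slip:** while being lowered behind the silver cap, the fingertips touched the felt at about 6 N. I raised them before pushing, and nothing moved.

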